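# Clamp a freshly glued box in a trigger clamp

## Robot

A 6-joint arm with a two-finger parallel gripper is mounted at the origin on the work surface. World frame = base frame: x ahead of the robot, y to its left, z up, the work surface at z = 0. Lengths are in m, angles in rad, forces in N, time in s.
With the tool pointing down it reaches from about 0.3 to 0.875 m from the base axis. Payload 4.2 kg.
Tool frame: the origin (TCP) lies on the centre line of the jaws, within the pads' length; the fingertips stand 11 mm ahead of it and the grasp point (between the pads) lies 8 mm behind it (env.tcp_to_tips is the distance from the TCP to the fingertips, in m); x points along the fingers, z is the direction in which the jaws open and shut, and the axes are right-handed (so a half turn about x gives the same grasp; the last joint's range is limited). The gripper opens to 85 mm and grips with 20 to 120 N. Pads are 22 mm wide; open, the fingers measure 114 mm over their backs; the gripper's body (76 mm by 85 mm) begins 54 mm behind the grasp point. The pads swing forward as they close: fully open they stand 13 mm farther back than shut.
Start: joints at [-1.169, 0.32, 1.565, -0, 1.257, -0.02], TCP at [0.235, -0.525, 0.242] pointing down, gripper open.
Joint ranges: [-3.11, 3.11], [-0.84, 2.01], [0.21, 2.61], [-1.34, 4.49], [0.05, 2.63], [-2.56, 2.56]. Speed limits (rad/s): [2.57, 2.57, 3.14, 3.14, 3.14, 3.14].

## Interface

Orientations are given as a rotation vector (axis times angle).
In Python, from plant import env gives the robot as it stands.
- The arm moves only by the shell command python3 -m handwheel 'ROWS'. ROWS is JSON, one flat list of numbers, 7 for each row, row after row: the shift along the world's x, y, z in mm, then the turn, a rotation vector about the world's x, y, z in degrees, then the opening in per cent of the stroke, from 0 (shut) to 100 (fully open). In form: [dx, dy, dz, rx, ry, rz, jaw, dx, dy, dz, rx, ry, rz, jaw, ...]. A call has 1 to 5 rows; each row is the pose to reach, as a shift and turn from the pose measured when the call began; what a row does not reach only later rows make up. A row lasts 1/12 s, in which the tool goes at most 41.7 mm and 7.16 degrees, less where a joint would pass 70% of its speed; a pose out of reach is approached as far as the arm can. A call with a gripper value outside its range is refused whole. The fingers move at their own pace and stop on an object; the grip force is fixed at half the most. Time passes only in rows, so rows that repeat a pose let the fingers close. It gives the time, the measured TCP pose, the force and the opening at its end, in the units of the state.
- env.get_state(): the state, without advancing time (a new reading comes with each control period).
- env.capture(name): name is "side" or "top"; returns (picture, depth): 384x512x3 uint8, blue, green, red; 384x512 float32, m along the optical axis (not along the pixel's ray), 0 where there is no reading.
- env.camera_params(name): a dict with "vertical_fov" (degrees; the focal length in pixels is half the picture's height over the tangent of half this angle, whatever the lens; pixels are square), "cx", "cy" (the principal point, pixels), "k1" (the pictures are not rectified: a ray, as slopes to the right and down, at radius r is drawn at 1 + k1 r^2 times it, then the intrinsics apply), "rvec" (rotation vector, rad) and "tvec" (3), from world to camera coordinates, as OpenCV has them. Camera axes: x right, y down, z forward; pixel columns grow to the right and rows downward; lengths in m; the calibration is good to about 2 mm. A picture is of the moment at which its call begins. camera_params takes no time and is no camera call.
- env.close_job(): hands the job in, once; it reports no verdict.
Trained networks look in the newest picture that a camera, given by its name, has taken for a name from the list of things; names that differ only in an ending like _2 or _b are one class to them, and where a whole thing is asked for, a point or a joint stands for the part that bears it (a point fixed in the world has none). Each returns a list of dicts, best first, with "score" (0 to 1); they miss things now and then, are a little off and sometimes report something else, mostly with a low value. They report only what shows in the picture. A call takes as long as a camera call. They do not tell look-alikes from the thing itself.
- env.look_for(camera, thing): "rect" ([centre column, centre row, width, height] in pixels, round what is visible of it).
- env.landmark_of(camera, thing): "centre" ([row, column] in pixels: a listed point, or the origin of a listed thing).
The state is a dict: "t": time; "joint_positions": joint angles; "joint_vel": joint speeds; "tau": joint torques, N m; "position": TCP position; "orientation": TCP orientation; "wrist_force": force on the tool from outside, world axes, zero at the start; "torque": the same for the moment, N m; "finger_gap": finger opening in m.
Only numpy, scipy, OpenCV 4.12 (cv2) and the standard library are available. Lean on these libraries where they do the work, as an engineer would, in place of code of your own. Each camera call takes 0.05 s, during which the arm holds its last target. There are 200 camera calls.

## Task

Set the small open wooden box down (do not drop it) on the clamp's plywood board, centred between the jaws with its long sides along the bar, and let go of it. Then squeeze the clamp's trigger against its handle again and again until the sliding jaw grips the box firmly against the fixed jaw, but not so hard that the thin walls are crushed, and leave the trigger released. Leave the other things on the bench as they are.

Things in the scene. Friction and masses are not known exactly. Their poses are not given: they have to be found in the camera images.
- clamp: bench quick clamp on a fixed plywood board 110 (its x) x 370 (its y) x 12 mm; origin on the bench at x 0, 15 mm to +y of the board's middle; z up. In its frame, mm: the black head spans x -21..21, y -178..-92, z up to 74; the upright handle on its rear x -14..14, y -170..-154, z up to 165; the toothed bar runs along y through the head and carries the sliding jaw
- fixed_jaw (a point): middle of the fixed jaw's face (looks to the clamp's -y), clamp frame (0, 130, 32) mm; a steel block 70 wide, top at z = 52
- pad: sliding jaw's rubber pad, 50 wide, 10 thick, z 16..52 of the clamp; moves to the clamp's +y only (ratchet, cannot be drawn back). Origin: under its front face, at bench height. Starts 18 to 36 mm short of a box that stands against the fixed jaw. Firm grip: 10 N or more; above 23 N the box is crushed
- pad_face (a point): middle of the pad's front face. The pad is sprung on the steel plate at the bar's end (20 mm gap): once the pad stands on the box the plate goes on towards it and the grip grows 2 N per mm (16 mm until solid). When the trigger is let go the ratchet (1.5 mm steps) settles back and up to 3.5 N of grip is lost
- trigger (a joint): trigger angle: 0 released, 0.267 rad fully squeezed (4 mm from the handle). Springs back when let go, as it must before each new squeeze. A full squeeze gains 6 to 9 mm of bar. Pulled 75 mm above the pivot, spring and ratchet take 2 to 4 N; once the pad is on the box each further newton adds about 2.3 N of grip: 10 N pull gives about 16 N, 13 N about 23 N
- trigger_front (a point): middle of the trigger's front face (its +y side, pulled to the clamp's -y), 75 mm above its pivot (clamp y -145, z 75 mm). Trigger 24 wide, 10 thick, top near z 162. At rest at y -120, z 146; squeezed it is upright at y -140, z 150. Over the outsides handle and trigger measure 50 mm at rest, 30 squeezed; the handle does not give
- handle_back (a point): middle of the handle's rear face, at the clamp's (0, -170, 150) mm
- nest (a point): point on the board's top (clamp z = 12 mm) where the centre of the box's underside lies when the box stands centred and against the fixed jaw; clamp frame (0, 90, 12) mm
- box: open-topped box of plain light wood, 56 mm (its x) x 80 mm (its y) x 40 mm tall, walls 6 mm, about 0.16 kg, origin at the centre of its underside, z up; its 80 mm length goes along the clamp's y (either way round)
- cup: solid turned wooden cup blank, 62 mm across, 63 mm tall, bystander; origin at its underside or on it
- brush: wooden-handled brush lying flat, 190 mm long, bystander; origin at its underside or on it
- spatula: spatula lying flat, 200 mm long, bystander; origin at its underside or on it
- jar: amber glass jar with black cap, 68 mm across, 85 mm tall, bystander; origin at its underside or on it
- bowl: turned wooden bowl, 116 mm across the rim, 50 mm tall, bystander; origin at its underside or on it
- stone: grey whetstone, 65 x 170 x 25 mm, bystander; origin at its underside or on it
- lid: round wooden lid, 64 mm across, 14 mm thick, bystander; origin at its underside or on it
Things that resemble listed ones, but are neither listed nor needed, are in the scene too. Of the things that look like the box, take the one that is nearest to the robot's base at the start.

How it is judged:
On the way, in this order (a step that is already met when the one before it is completed fails the run):
1. the box stands released on the board between the jaws, not yet clamped (x of box in the frame of clamp between -0.012 and 0.012 m and z of box in the frame of clamp between 0.009 and 0.015 m and angle between box's own z axis and vertical below 0.08 rad and y of box in the frame of clamp between 0.055 and 0.095 m and angle between the y axis of box and the y axis of clamp, either way round below 0.2 rad and contact force between the fingers and box below 0.1 N and contact force between pad and box below 2 N), for 0.1 s.
2. the trigger is squeezed to run the jaw up (value of joint trigger above 0.12 rad), for 0.02 s.
3. the jaw is tightened on the box with the trigger (value of joint trigger above 0.03 rad and contact force between pad and box above 10 N), for 0.02 s.
At the end, for the whole second after the job is handed in: the box stands flat and at rest on the board, against the fixed jaw, within 12 mm of the centred place and square to the clamp within 0.06 rad; the sliding jaw presses on it with 10 to 23 N; the trigger is released (below 0.03 rad) (contact force between pad and box between 10 and 23 N and x of box in the frame of clamp between -0.012 and 0.012 m and z of box in the frame of clamp between 0.009 and 0.015 m and angle between box's own z axis and vertical below 0.08 rad and horizontal distance between box and nest below 0.012 m and angle between the y axis of box and the y axis of clamp, either way round below 0.06 rad and value of joint trigger below 0.03 rad and linear speed of box below 0.02 m/s); the robot touches nothing.
It fails at once if the box is crushed: jaw force on it over 23 N (contact force between pad and box above 23 N).
It fails at once if the box is dropped (falls free from more than about 25 mm) (linear speed of box above 0.7 m/s and contact force between the fingers and box below 0.1 N).
It fails at once if a bystander is moved more than 30 mm (distance of any of cup, brush, spatula, jar, bowl, stone, lid from where it was at the start of the episode above 0.03 m).
It also fails if it takes over 72 s, if anything falls off the work surface, if the arm or the gripper's body presses on something with over 40 N, if the wrist force passes 120 N, or if a joint passes its speed limit or range.

## Working session

There is one attempt and no reset: what is moved stays moved. The work goes in short steps, Python scripts to look and compute and a shell command to move; the robot and the scene stay as the last step left them, time stands still between calls to the robot, and variables do not carry over. Pictures are saved under pics/ and viewed, about 8 in all and at most 12, crops included, and the job is handed in when it is done.

```bash
ls; mkdir -p pics
cat > h.py <<'E'
import numpy as np, cv2
from scipy.spatial.transform import Rotation as R
from plant import env
def cam(n):
    p=env.camera_params(n); f=192/np.tan(np.radians(p["vertical_fov"])/2)
    return p,f,R.from_rotvec(np.array(p["rvec"]).ravel()).as_matrix(),np.array(p["tvec"]).ravel()
def ray(n,col,row):
    p,f,M,t=cam(n); d=np.array([(col-p["cx"])/f,(row-p["cy"])/f]); u=d.copy()
    for _ in range(20): u=d/(1+p["k1"]*(u@u))
    return -M.T@t, M.T@np.array([u[0],u[1],1.])
def at_z(n,col,row,z):
    o,d=ray(n,col,row); return o+d*(z-o[2])/d[2]
def at_d(n,col,row,dep):
    o,d=ray(n,col,row); return o+d*dep
def proj(n,P):
    p,f,M,t=cam(n); c=M@np.asarray(P)+t; u=c[:2]/c[2]; u=u*(1+p["k1"]*(u@u)); return u*f+[p["cx"],p["cy"]]
def cloud(n,dep):
    p,f,M,t=cam(n); v,u=np.mgrid[:384,:512]
    d=np.stack([(u-p["cx"])/f,(v-p["cy"])/f],-1); w=d.copy()
    for _ in range(20): w=d/(1+p["k1"]*(w**2).sum(-1,keepdims=True))
    c=np.concatenate([w,np.ones((384,512,1))],-1)*dep[...,None]
    return (c-t)@M
E
python3 - <<'E'
from h import *
for n in("top","side"):
    im,d=env.capture(n); cv2.imwrite(f"pics/{n}0.png",cv2.resize(im,(800,600))); np.save(f"{n}0.npy",d); cv2.imwrite(f"raw_{n}0.png",im)
    o,_=ray(n,0,0); print(n,o)
    for th in("box","clamp","fixed_jaw","pad_face","trigger_front","handle_back","nest"):
        for r in env.landmark_of(n,th)[:4]: print(n,th,r)
print(env.get_state())
E
```

```text
pics
top [0.46676899 0.10637221 0.97104335]
top box {'centre': [222.0, 179.5], 'score': 0.77}
top box {'centre': [175.7, 209.8], 'score': 0.73}
top box {'centre': [221.6, 125.4], 'score': 0.63}
top box {'centre': [186.4, 282.3], 'score': 0.38}
top clamp {'centre': [189.7, 314.7], 'score': 0.72}
top fixed_jaw {'centre': [185.3, 265.0], 'score': 0.84}
top fixed_jaw {'centre': [280.7, 176.2], 'score': 0.51}
top pad_face {'centre': [184.5, 301.1], 'score': 0.67}
top pad_face {'centre': [281.9, 267.3], 'score': 0.19}
top trigger_front {'centre': [178.6, 379.0], 'score': 0.64}
top trigger_front {'centre': [131.2, 197.2], 'score': 0.36}
top handle_back {'centre': [182.3, 401.1], 'score': 0.68}
top nest {'centre': [183.9, 280.7], 'score': 0.6}
side [0.13399315 0.57961217 0.8325192 ]
side box {'centre': [234.1, 220.4], 'score': 0.92}
side box {'centre': [281.5, 230.2], 'score': 0.83}
side box {'centre': [311.8, 183.0], 'score': 0.78}
side clamp {'centre': [189.9, 288.9], 'score': 0.91}
side clamp {'centre': [259.2, 330.1], 'score': 0.44}
side fixed_jaw {'centre': [206.4, 258.1], 'score': 0.64
[... 351 characters left out ...]
{'centre': [279.7, 226.1], 'score': 0.59}
{'t': 0.8, 'joint_positions': array([-1.16899865e+00,  3.19577526e-01,  1.56444796e+00, -2.81259039e-05,
        1.25738622e+00, -1.99845216e-02]), 'joint_vel': array([ 0.00025063, -0.00068593,  0.00015955, -0.00032422,  0.00299012,
        0.00013665]), 'tau': array([-3.07342736e-03, -4.15365386e+01, -2.34412479e+01, -3.79178255e-04,
        5.71623491e-05, -2.90296597e-06]), 'position': array([ 0.23541412, -0.52464267,  0.24237111]), 'orientation': array([ 0.89302509,  1.37957696, -0.89322809]), 'wrist_force': array([ 0.36895213, -0.46695145,  0.09127184]), 'torque': array([ 0.00117544, -0.04670219, -0.03986925]), 'finger_gap': 0.08551602094737847}
```

View pics/top0.png

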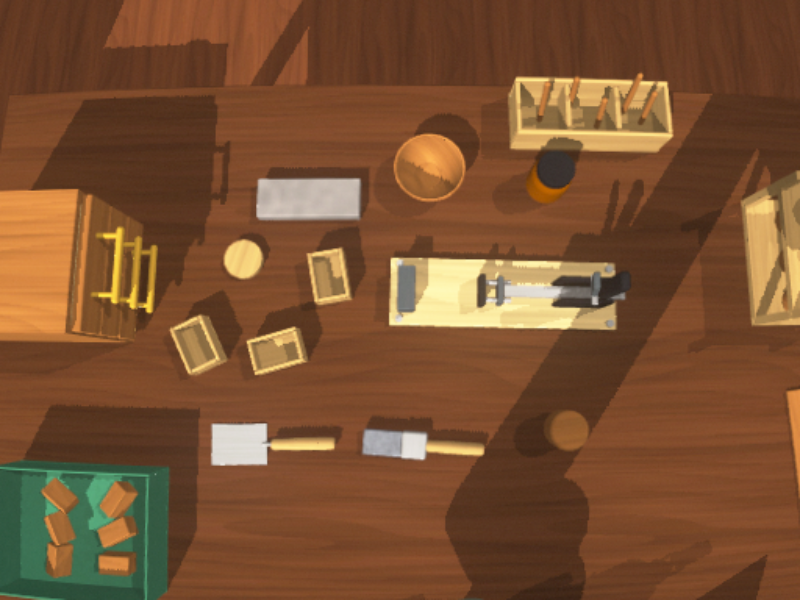

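View pics/side0.png

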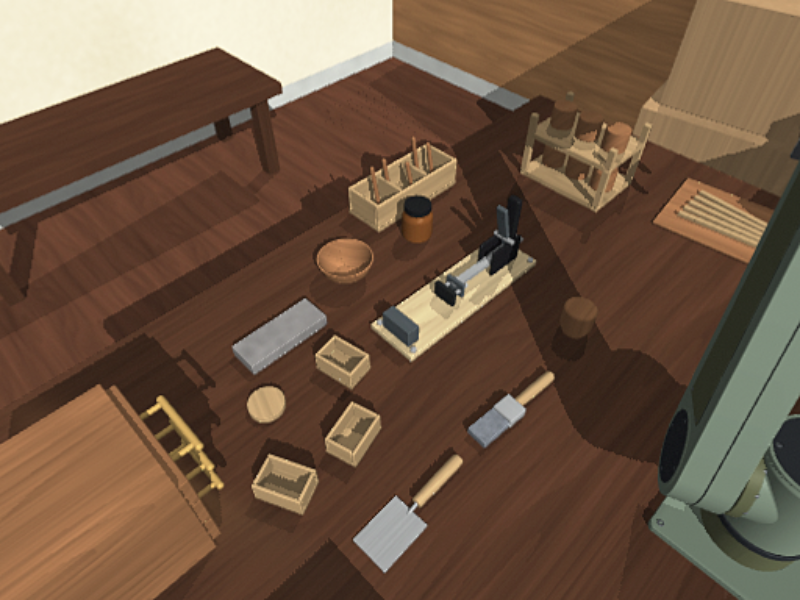

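The top picture shows three open boxes near px (329,276), (198,345) and (277,351), and the clamp with its head on the right (handle near (620,285)). The side view agrees with this. Next I'll fit rectangles from the depth.

Run:
```python
from h import *
d=np.load("top0.npy"); P=cloud("top",d)
for c in((222,179.5),(175.7,209.8),(221.6,125.4)):
    r,q=map(int,c); w=P[r-28:r+28,q-28:q+28].reshape(-1,3)
    s=w[(w[:,2]>.031)&(w[:,2]<.046)]
    c0=at_z("top",c[1],c[0],0)
    s=s[np.hypot(*(s[:,:2]-c0[:2]).T)<.06]
    (cx,cy),wh,a=cv2.minAreaRect((s[:,:2]*1000).astype(np.float32))
    print("box",c,c0,len(s),s[:,2].max(),"rect",cx,cy,wh,a,"base dist",np.hypot(cx,cy))
c=[at_z("top",x*.64,y*.64,.012) for x,y in((390,258),(615,262),(616,329),(390,327))]; print(np.round(c,4))
# board points
w=P.reshape(-1,3); im=cv2.imread("raw_top0.png")
s=P[160:215,245:400].reshape(-1,3); b=s[(s[:,2]>.006)&(s[:,2]<.018)]
print("board",len(b),cv2.minAreaRect((b[:,:2]*1000).astype(np.float32)),np.median(b[:,2]))
for nm,lo,hi in(("jaws",.035,.06),("head",.06,.1),("handle",.12,.2)):
    j=s[(s[:,2]>lo)&(s[:,2]<hi)]; print(nm,len(j),np.round(np.percentile(j,[1,10,50,90,99],axis=0),3).tolist())
for n,l in(("top",[("fixed_jaw",265,185.3,.032),("pad",301.1,184.5,.034),("trig",379,178.6,.146),("hb",401.1,182.3,.15),("nest",280.7,183.9,.012),("clamp",314.7,189.7,0)]),("side",[("fixed_jaw",258.1,206.4,.032),("pad",284,187,.034),("trig",320.5,137.3,.146),("hb",331.2,133,.15),("nest",272.6,203.8,.012),("clamp",288.9,189.9,0)])):
    for k,x,y,z in l: print(n,k,np.round(at_z(n,x,y,z),4))
for k in("bowl","jar","stone","lid","cup","brush","spatula"):
    r=env.landmark_of("top",k)[:1]; print(k,[np.round(at_z("top",q["centre"][1],q["centre"][0],0),3) for q in r])
```

```text
box (222, 179.5) [0.51598041 0.30985359 0.        ] 285 0.04445791984737025 rect 509.2652282714844 310.87152099609375 (56.15096664428711, 81.93279266357422) 16.472074508666992 base dist 596.6507984515163
box (175.7, 209.8) [0.63545525 0.23511123 0.        ] 257 0.04367765753657012 rect 629.7689819335938 231.046875 (79.8778305053711, 56.45463180541992) 10.369750022888184 base dist 670.814153885367
box (221.6, 125.4) [0.51569401 0.45026992 0.        ] 299 0.04399761401802957 rect 517.7826538085938 440.18402099609375 (80.97297668457031, 57.15616989135742) 26.084447860717773 base dist 679.6034497597548
[[ 0.6611  0.1325  0.012 ]
 [ 0.6567 -0.2403  0.012 ]
 [ 0.5454 -0.2368  0.012 ]
 [ 0.5482  0.1316  0.012 ]]
board 4529 ((605.25927734375, -51.354827880859375), (369.8905334472656, 111.69644165039062), 88.64563751220703) 0.011662618981634258
jaws 1107 [[0.574, -0.235, 0.036], [0.584, -0.167, 0.04], [0.604, -0.047, 0.045], [0.624, 0.113, 0.053], [0.64, 0.12, 0.057]]
head 298 [[0.58, -0.211, 0.061], [0.582, -0.198, 0.066], [0.59, -0.175, 0.074], [0.621, -0.138, 0.086], [0.624, -0.131, 0.098]]
handle 191 [[0.588, -0.199, 0.122], [0.59, -0.196, 0.13], [0.6, -0.19, 0.158], [0.611, -0.157, 0.164], [0.615, -0.155, 0.166]]
top fixed_jaw [0.6062 0.0934 0.032 ]
top pad [0.6083 0.0039 0.034 ]
top trig [ 0.6053 -0.1573  0.146 ]
top hb [ 0.5966 -0.2059  0.15  ]
top nest [0.613  0.0533 0.012 ]
top clamp [ 0.6001 -0.0347  0.    ]
side fixed_jaw [0.6072 0.1002 0.032 ]
side pad [ 0.6052 -0.0089  0.034 ]
side trig [ 0.5997 -0.155   0.146 ]
side hb [ 0.5871 -0.1897  0.15  ]
side nest [0.5957 0.0502 0.012 ]
side clamp [ 0.606  -0.0356  0.    ]
bowl [array([0.802, 0.068, 0.   ])]
jar [array([ 0.782, -0.131,  0.   ])]
stone [array([0.756, 0.262, 0.   ])]
lid [array([0.658, 0.377, 0.   ])]
cup [array([ 0.622, -0.207,  0.   ])]
brush [array([0.366, 0.087, 0.   ])]
spatula [array([0.366, 0.315, 0.   ])]
```

Run:
```python
from h import *
s=env.get_state(); M=R.from_rotvec(s["orientation"]).as_matrix(); print(M.round(3)); 
print("z yaw",np.degrees(np.arctan2(M[1,2],M[0,2])),"target 16.47 / place -1; tips",env.tcp_to_tips)
print((np.array([.5093,.3109,.2424])-s["position"])*1000)
# refine: clamp yaw using long edges
d=np.load("top0.npy"); P=cloud("top",d); b=P[160:215,245:400].reshape(-1,3); b=b[(b[:,2]>.006)&(b[:,2]<.018)]
ys=np.arange(-.22,.12,.02); 
e=np.array([[y,*np.percentile(b[abs(b[:,1]-y)<.01][:,0],[1,99])] for y in ys]); print(e.round(4)[::4]); print(np.polyfit(e[:,0],e[:,1],1),np.polyfit(e[:,0],e[:,2],1))
j=P[160:215,245:400].reshape(-1,3); j=j[(j[:,2]>.045)&(j[:,2]<.058)&(abs(j[:,0]-.605)<.015)]
print(np.histogram(j[:,1],bins=np.arange(-.06,.14,.005)))
```

```text
[[ 0.     0.912  0.409]
 [-0.     0.409 -0.912]
 [-1.    -0.     0.   ]]
z yaw -65.83302457680753 target 16.47 / place -1; tips 0.011
[2.73899971e+02 8.35522693e+02 5.73076956e-02]
[[-0.22    0.5468  0.6557]
 [-0.14    0.5493  0.6577]
 [-0.06    0.5496  0.6597]
 [ 0.02    0.5518  0.6592]
 [ 0.1     0.5542  0.6615]]
[0.02380556 0.55174686] [0.0186248  0.65983022]
(array([ 0,  1,  0, 26, 13,  0,  0,  0, 12, 25, 21,  0,  0,  0,  0,  0,  0,
        0,  0,  0,  0,  0,  0,  0,  0,  0,  0,  0,  0,  0,  7, 24, 23, 24,
       24, 24, 12,  0,  0]), array([-6.00000000e-02, -5.50000000e-02, -5.00000000e-02, -4.50000000e-02,
       -4.00000000e-02, -3.50000000e-02, -3.00000000e-02, -2.50000000e-02,
       -2.00000000e-02, -1.50000000e-02, -1.00000000e-02, -5.00000000e-03,
       -2.77555756e-17,  5.00000000e-03,  1.00000000e-02,  1.50000000e-02,
        2.00000000e-02,  2.50000000e-02,  3.00000000e-02,  3.50000000e-02,
        4.00000000e-02,  4.50000000e-02,  5.00000000e-02,  5.50000000e-02,
        6.00000000e-02,  6.50000000e-02,  7.00000000e-02,  7.50000000e-02,
        8.00000000e-02,  8.50000000e-02,  9.00000000e-02,  9.50000000e-02,
        1.00000000e-01,  1.05000000e-01,  1.10000000e-01,  1.15000000e-01,
        1.20000000e-01,  1.25000000e-01,  1.30000000e-01,  1.35000000e-01]))
```

```bash
python3 -m handwheel '[13,39,0,0,0,4,100,26,79,0,0,0,8,100,39,118,0,0,0,12,100,52,158,0,0,0,16,100,65,198,0,0,0,20.6,100]'
python3 -m handwheel '[13,39,0,0,0,4,100,26,79,0,0,0,8,100,39,118,0,0,0,12,100,52,158,0,0,0,16,100,65,198,0,0,0,20.6,100]'
python3 -m handwheel '[13,39,0,0,0,4,100,26,79,0,0,0,8,100,39,118,0,0,0,12,100,52,158,0,0,0,16,100,65,198,0,0,0,20.6,100]'
python3 -m handwheel '[13,39,0,0,0,4,100,26,79,0,0,0,8,100,39,118,0,0,0,12,100,52,158,0,0,0,16,100,65,198,0,0,0,20.6,100]'
cat >> h.py <<'E'
def to(x,y,z,yaw):
    s=env.get_state(); p=s["position"]; M=R.from_rotvec(s["orientation"]).as_matrix()
    a=np.radians(yaw); c,q=np.cos(a),np.sin(a)
    T=np.array([[0,q,c],[0,-c,q],[-1,0,0.]])
    print("delta mm",((np.array([x,y,z])-p)*1000).round(1),"deg",np.degrees((R.from_matrix(T@M.T)).as_rotvec()).round(2),"gap",round(s["finger_gap"]*1000,1),"F",s["wrist_force"].round(2),"t",s["t"])
E
python3 -c "
from h import *
to(.5093,.3109,.080,16.47)"
```

```text
t: 1.57
position: [0.3003, -0.3256, 0.2423]
orientation: [0.615, 1.481, -0.615]
wrist_force: [1.6, 0.9, 0.6]
finger_gap: 0.0853
t: 1.98
position: [0.3648, -0.1274, 0.2427]
orientation: [0.333, 1.543, -0.333]
wrist_force: [0.9, -0.8, -0.2]
finger_gap: 0.0852
t: 2.4
position: [0.4294, 0.071, 0.2431]
orientation: [0.048, 1.568, -0.047]
wrist_force: [1.3, 0.1, -1.0]
finger_gap: 0.0855
t: 2.82
position: [0.4939, 0.2692, 0.2432]
orientation: [-0.237, 1.555, 0.238]
wrist_force: [0.6, -0.7, 0.4]
finger_gap: 0.0853Traceback (most recent call last):
  File "<string>", line 3, in <module>
    to(.5093,.3109,.080,16.47)
    ~~^^^^^^^^^^^^^^^^^^^^^^^^
  File "h.py", line 27, in to
    print("delta mm",((np.array([x,y,z])-p)*1000).round(1),"deg",np.degrees((R.from_matrix(T@M.T)).as_rotvec()).round(2),"gap",round(s["finger_gap"]*1000,1),"F",s["wrist_force"].round(2),"t",s["t"])
                                                                             ~~~~~~~~~~~~~^^^^^^^
  File "scipy/spatial/transform/_rotation.pyx", line 1143, in scipy.spatial.transform._rotation.Rotation.from_matrix
ValueError: Non-positive determinant (left-handed or null coordinate frame) in rotation matrix 0: [[ 8.30593190e-01  5.56871144e-01  3.07925886e-03]
 [ 5.56871955e-01 -8.30598086e-01  6.66844797e-04]
 [-2.92897314e-03 -1.16087615e-03  9.99995037e-01]].
```

```bash
sed -i 's/\[\[0,q,c\],\[0,-c,q\]/[[0,-q,c],[0,c,q]/' h.py
python3 - <<'E'
from h import *
to(.5093,.3109,.080,16.47)
im,d=env.capture("side"); cv2.imwrite("pics/s1.png",im)
E
```

```text
delta mm [  15.4   41.7 -163.2] deg [-0.07  0.17 -0.9 ] gap 85.3 F [ 0.63 -0.67  0.44] t 2.8167
```

```bash
python3 -m handwheel '[15.4,41.7,-10,0,0,-0.9,100,15.4,41.7,-50,0,0,-0.9,100,15.4,41.7,-90,0,0,-0.9,100,15.4,41.7,-130,0,0,-0.9,100,15.4,41.7,-163,0,0,-0.9,100]'
python3 - <<'E'
from h import *
to(.5093,.3109,.020,16.47)
im,d=env.capture("side"); cv2.imwrite("pics/s1.png",cv2.resize(im[200:380,120:320],(800,720))[:600])
E
```

```text
t: 3.28
position: [0.5109, 0.3175, 0.0767]
orientation: [-0.225, 1.554, 0.235]
wrist_force: [0.5, -0.3, -0.3]
finger_gap: 0.0859
delta mm [ -1.6  -6.6 -56.7] deg [-0.39  0.21 -0.35] gap 85.9 F [ 0.47 -0.27 -0.26] t 3.2833
```

View pics/s1.png

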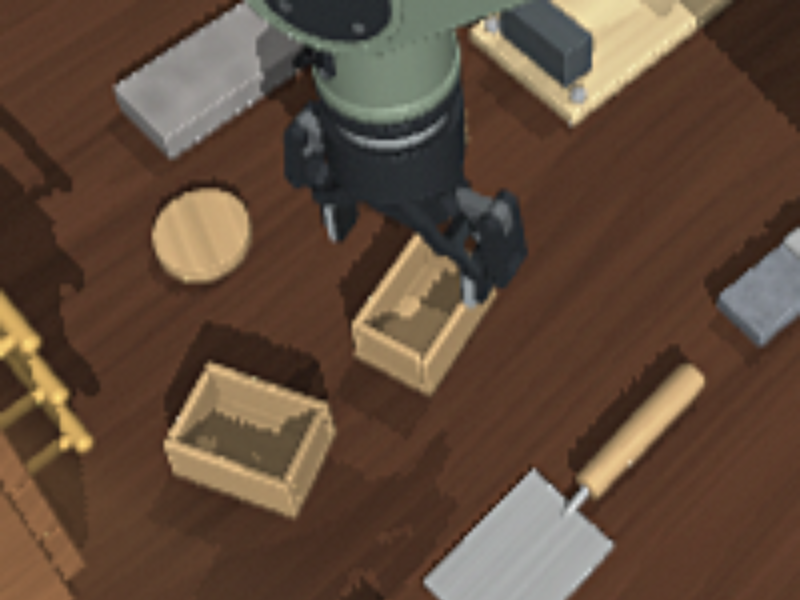

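The gripper straddles the box's long sides, with fingers near px (340,215) and (490,270). I'll descend.

```bash
python3 -m handwheel '[-1.6,-6.6,0,-0.4,0.2,-0.35,100,-1.6,-6.6,-20,-0.4,0.2,-0.35,100,-1.6,-6.6,-40,-0.4,0.2,-0.35,100,-1.6,-6.6,-56,-0.4,0.2,-0.35,100,-1.6,-6.6,-56,-0.4,0.2,-0.35,100]'
python3 -c "
from h import *
to(.5093,.3109,.020,16.47)"
```

```text
t: 3.75
position: [0.5053, 0.3076, 0.014]
orientation: [-0.23, 1.573, 0.22]
wrist_force: [-0.1, -0.4, -0.2]
finger_gap: 0.0857
delta mm [4.  3.3 6. ] deg [ 0.45 -0.72  0.06] gap 85.7 F [-0.07 -0.38 -0.18] t 3.75
```

```bash
python3 -m handwheel '[4,3.3,6,0.45,-0.7,0,100,4,3.3,6,0.45,-0.7,0,100,4,3.3,6,0.45,-0.7,0,60,4,3.3,6,0.45,-0.7,0,40,4,3.3,6,0.45,-0.7,0,40]'
python3 -m handwheel '[0,0,0,0,0,0,30,0,0,0,0,0,0,30,0,0,0,0,0,0,30,0,0,0,0,0,0,30,0,0,0,0,0,0,30]'
python3 -c "
from h import *
to(.5093,.3109,.020,16.47)"
```

```text
t: 4.17
position: [0.51, 0.3113, 0.0216]
orientation: [-0.224, 1.557, 0.225]
wrist_force: [-1.6, -0.8, -0.5]
finger_gap: 0.0549
t: 4.58
position: [0.5098, 0.3112, 0.0216]
orientation: [-0.224, 1.558, 0.225]
wrist_force: [0.2, 0.4, 0.4]
finger_gap: 0.0549
delta mm [-0.5 -0.3 -1.6] deg [-0.05  0.08  0.06] gap 54.9 F [0.16 0.44 0.43] t 4.5833
```

```bash
python3 -m handwheel '[0,0,20,0,0,0,30,0,0,45,0,0,0,30,0,0,75,0,0,0,30,0,0,100,0,0,0,30,0,0,110,0,0,0,30]'
python3 -m handwheel '[12,-30,0,0,0,-3,30,26,-70,0,0,0,-6,30,40,-110,0,0,0,-9,30,55,-150,0,0,0,-12,30,66,-180,0,0,0,-15,30]'
python3 -m handwheel '[12,-30,0,0,0,-1,30,22,-60,0,0,0,-2,30,28,-74,0,0,0,-2.7,30,31,-80,0,0,0,-2.7,30,31,-82,0,0,0,-2.7,30]'
python3 -c "
from h import *
to(.6068,.048,.0346,-1.2)"
```

```text
t: 5.0
position: [0.5113, 0.3121, 0.1351]
orientation: [-0.222, 1.552, 0.227]
wrist_force: [1.2, 0.3, -0.7]
finger_gap: 0.0548
t: 5.42
position: [0.5773, 0.1295, 0.134]
orientation: [-0.016, 1.565, 0.018]
wrist_force: [0.2, 0.5, -2.1]
finger_gap: 0.0551
t: 5.83
position: [0.6084, 0.047, 0.1331]
orientation: [0.022, 1.566, -0.02]
wrist_force: [1.0, -0.1, -1.4]
finger_gap: 0.0551
delta mm [ -1.6   1.  -98.5] deg [-0.07  0.27  0.33] gap 55.1 F [ 0.96 -0.13 -1.44] t 5.8333
```

```bash
python3 -m handwheel '[-1.6,1,-20,0,0.3,0.3,30,-1.6,1,-40,0,0.3,0.3,30,-1.6,1,-52,0,0.3,0.3,30,-1.6,1,-58,0,0.3,0.3,30,-1.6,1,-58,0,0.3,0.3,30]'
python3 - <<'E'
from h import *
to(.6068,.048,.0346,-1.2)
for n in("side","top"):
    im,d=env.capture(n); cv2.imwrite(f"pics/{n}2.png",cv2.resize(im[100:250,200:400],(800,600)))
    P=cloud(n,d)
    hsv=cv2.cvtColor(im,cv2.COLOR_BGR2HSV)
    q=P[(P[...,2]>.084)&(P[...,2]<.098)&(abs(P[...,1]-.045)<.06)&(abs(P[...,0]-.607)<.05)&(hsv[...,1]>60)]
    print(n,len(q),np.percentile(q,[2,98],axis=0).round(4))
E
```

```text
t: 6.25
position: [0.6054, 0.0494, 0.0735]
orientation: [0.016, 1.575, -0.014]
wrist_force: [-0.1, 0.6, -1.1]
finger_gap: 0.0552
delta mm [  1.4  -1.4 -38.9] deg [-0.08 -0.24 -0.08] gap 55.2 F [-0.06  0.61 -1.09] t 6.25
side 136 [[0.5783 0.0299 0.0848]
 [0.6353 0.094  0.0941]]
top 33 [[0.5798 0.0127 0.0842]
 [0.5936 0.0296 0.0945]]
```

View pics/side2.png

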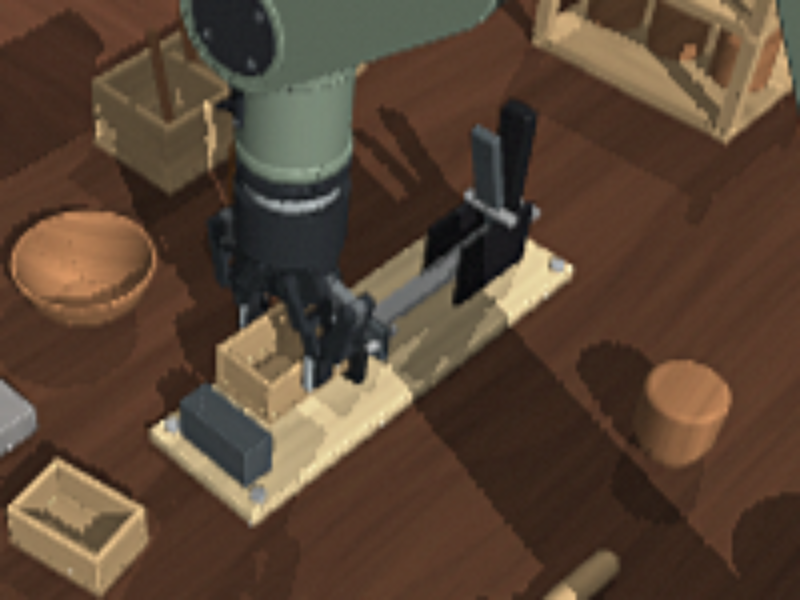

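```bash
python3 -m handwheel '[1.4,-5,-3,0,-0.2,0,30,1.4,-5,-14,0,-0.2,0,30,1.4,-5,-25,0,-0.2,0,30,1.4,-5,-33,0,-0.2,0,30,1.4,-5,-35,0,-0.2,0,30]'
python3 -m handwheel '[0,0,0,0,0,0,30,0,0,0,0,0,0,30]'
python3 -c "
from h import *
to(.6068,.044,.0336,-1.2)"
```

```text
t: 6.77
position: [0.6069, 0.0438, 0.0382]
orientation: [0.017, 1.571, -0.015]
wrist_force: [-0.5, -0.1, -1.9]
finger_gap: 0.055
t: 6.93
position: [0.6065, 0.0438, 0.0375]
orientation: [0.017, 1.573, -0.015]
wrist_force: [-0.2, 0.5, -0.8]
finger_gap: 0.0549
delta mm [ 0.3  0.2 -3.9] deg [-0.07 -0.12 -0.03] gap 54.9 F [-0.22  0.53 -0.85] t 6.9333
```

```bash
python3 -m handwheel '[0,0,-1.5,0,-0.1,0,30,0,0,-2.5,0,-0.1,0,30,0,0,-3.5,0,-0.1,0,30,0,0,-3.8,0,-0.1,0,30]'
python3 -m handwheel '[0,0,0,0,0,0,30,0,0,0,0,0,0,30]'
python3 -c "
from h import *
to(.6068,.044,.0336,-1.2)"
```

```text
t: 7.27
position: [0.6065, 0.0438, 0.0338]
orientation: [0.017, 1.571, -0.015]
wrist_force: [0.0, -0.3, -2.3]
finger_gap: 0.0548
t: 7.43
position: [0.6066, 0.0438, 0.0339]
orientation: [0.017, 1.57, -0.015]
wrist_force: [0.1, -0.3, -1.2]
finger_gap: 0.0552
delta mm [ 0.2  0.2 -0.3] deg [-0.08  0.02 -0.02] gap 55.2 F [ 0.1  -0.3  -1.17] t 7.4333
```

```bash
python3 -m handwheel '[0,0,-1,0,0,0,30,0,0,-1,0,0,0,30,0,0,-1,0,0,0,30]'
python3 -m handwheel '[0,0,-1,0,0,0,30,0,0,-1,0,0,0,30,0,0,-1,0,0,0,30]'
```

```text
t: 7.68
position: [0.6068, 0.0438, 0.0336]
orientation: [0.017, 1.57, -0.015]
wrist_force: [-1.1, 0.1, 3.6]
finger_gap: 0.0546
t: 7.93
position: [0.6068, 0.0438, 0.0336]
orientation: [0.017, 1.569, -0.015]
wrist_force: [-2.5, -0.1, 6.7]
finger_gap: 0.0552
```

Contact shows: +6.7 N and z is no longer dropping. I'll release.

```bash
python3 -m handwheel '[0,0,0.5,0,0,0,60,0,0,0.5,0,0,0,80,0,0,0.5,0,0,0,100,0,0,0.5,0,0,0,100,0,0,0.5,0,0,0,100]'
python3 -m handwheel '[0,0,10,0,0,0,100,0,0,30,0,0,0,100,0,0,65,0,0,0,100,0,0,105,0,0,0,100,0,0,140,0,0,0,100]'
python3 -m handwheel '[-20,-20,20,0,0,-7,0,-40,-50,30,0,0,-14,0,-60,-90,30,0,0,-21,0,-60,-90,30,0,0,-21,0,-60,-90,30,0,0,-21,0]'
python3 - <<'E'
from h import *
im,d=env.capture("side"); P=cloud("side",d); cv2.imwrite("pics/side3.png",cv2.resize(im[100:250,200:400],(800,600)))
hsv=cv2.cvtColor(im,cv2.COLOR_BGR2HSV)
q=P[(P[...,2]>.044)&(P[...,2]<.058)&(abs(P[...,1]-.048)<.06)&(abs(P[...,0]-.607)<.05)&(hsv[...,1]>60)]
print(len(q),cv2.minAreaRect((q[:,:2]*1000).astype(np.float32)),np.percentile(q,[2,98],axis=0).round(4))
j=P[(P[...,2]>.12)&(P[...,2]<.17)&(P[...,1]<-.1)&(P[...,1]>-.25)&(abs(P[...,0]-.6)<.04)]
for lo in np.arange(.12,.17,.01):
    k=j[abs(j[:,2]-lo-.005)<.005]; print(lo.round(2),len(k),np.percentile(k,[2,98],axis=0).round(4)[:,:2].tolist() if len(k) else "")
to(.6025,-.1,.2,-1.2)
E
```

```text
t: 8.35
position: [0.6068, 0.0438, 0.0339]
orientation: [0.017, 1.57, -0.015]
wrist_force: [0.8, -0.9, 0.8]
finger_gap: 0.0856
t: 8.77
position: [0.6069, 0.0438, 0.1765]
orientation: [0.017, 1.569, -0.015]
wrist_force: [0.6, -0.5, 1.1]
finger_gap: 0.0852
t: 9.18
position: [0.546, -0.0478, 0.2077]
orientation: [0.306, 1.545, -0.305]
wrist_force: [0.5, 0.5, 0.3]
finger_gap: 0.0258
217 ((610.6948852539062, 46.61100387573242), (71.71392822265625, 115.3886489868164), 4.306219100952148) [[ 0.5788 -0.0061  0.0444]
 [ 0.636   0.0936  0.0542]]
0.12 0 
0.13 1 [[0.6058, -0.157], [0.6058, -0.157]]
0.14 3 [[0.6005, -0.1574], [0.6059, -0.1534]]
0.15 5 [[0.5869, -0.1974], [0.591, -0.1923]]
0.16 14 [[0.5872, -0.2012], [0.6005, -0.1916]]
0.17 0 
delta mm [ 55.8 -53.4  -7.3] deg [-0.09  0.21 21.03] gap 17.7 F [-0.51 -0.01 -1.08] t 9.2333
```

View pics/side3.png

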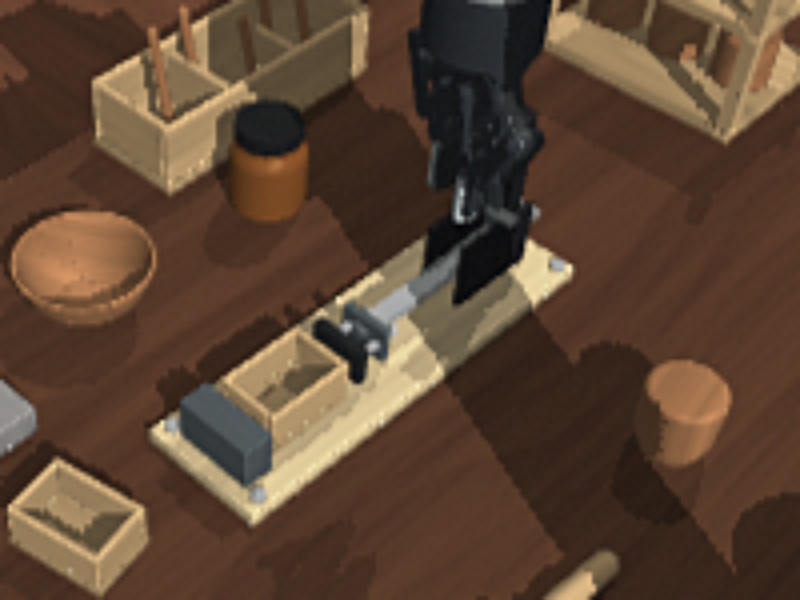

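The box stands square between the jaws, at px (285,385), with gaps at both ends, and the trigger is free. I'll bring the closed fingers in front of the trigger.

```bash
python3 -m handwheel '[20,-15,-5,0,0,6,0,40,-25,-10,0,0,13,0,56,-40,-30,0,0,20,0,56,-43,-48,0,0,21,0,56,-43,-50,0,0,21,0]'
python3 -m handwheel '[0,-5,-2,0,0,0,0,0,-10,-4,0,0,0,0,0,-10,-4,0,0,0,0]'
python3 -c "
from h import *
to(.6025,-.13,.155,-1.2)"
```

```text
t: 9.65
position: [0.6022, -0.0889, 0.1533]
orientation: [0.019, 1.574, -0.013]
wrist_force: [-1.0, 0.3, -0.5]
finger_gap: -0.0002
t: 9.9
position: [0.6023, -0.099, 0.1495]
orientation: [0.018, 1.574, -0.013]
wrist_force: [-0.5, -0.4, 0.5]
finger_gap: 0.0
delta mm [  0.2 -31.    5.5] deg [-0.19 -0.19 -0.06] gap 0.0 F [-0.47 -0.4   0.47] t 9.9
```

```bash
python3 -m handwheel '[0,-15,4,-0.2,-0.2,0,0,0,-30,5,-0.2,-0.2,0,0,0,-31,5,-0.2,-0.2,0,0]'
python3 -m handwheel '[0,-5,0,0,0,0,0,0,-8,0,0,0,0,0,0,-8,0,0,0,0,0]'
python3 -m handwheel '[0,-5,0,0,0,0,0,0,-8,0,0,0,0,0,0,-8,0,0,0,0,0]'
python3 -m handwheel '[0,-4,0,0,0,0,0,0,-6,0,0,0,0,0,0,-6,0,0,0,0,0]'
```

```text
t: 10.15
position: [0.603, -0.1331, 0.1561]
orientation: [0.015, 1.567, -0.019]
wrist_force: [0.8, -0.3, -1.0]
finger_gap: -0.0004
t: 10.4
position: [0.6031, -0.1417, 0.1566]
orientation: [0.017, 1.566, -0.02]
wrist_force: [0.3, 0.6, -0.1]
finger_gap: -0.0
t: 10.65
position: [0.6032, -0.1496, 0.1568]
orientation: [0.017, 1.566, -0.019]
wrist_force: [0.1, 3.0, 2.2]
finger_gap: 0.0001
t: 10.9
position: [0.6033, -0.1559, 0.1568]
orientation: [0.017, 1.566, -0.019]
wrist_force: [-0.7, 3.0, 2.4]
finger_gap: 0.0002
```

```bash
python3 -m handwheel '[0,-3,0,0,0,0,0,0,-5,0,0,0,0,0,0,-5,0,0,0,0,0]'
python3 -m handwheel '[0,-2,0,0,0,0,0,0,-3,0,0,0,0,0,0,-3,0,0,0,0,0]'
python3 - <<'E'
from h import *
for n in("side","top"):
    im,d=env.capture(n); P=cloud(n,d)
    for th,z in(("pad_face",.034),("trigger_front",.15)):
        for r in env.landmark_of(n,th)[:1]: print(n,th,r["score"],at_z(n,r["centre"][1],r["centre"][0],z).round(4))
    j=P[(P[...,2]>.045)&(P[...,2]<.058)&(abs(P[...,0]-.605)<.012)]
    print(np.histogram(j[:,1],bins=np.arange(-.06,.1,.005))[0])
E
```

```text
t: 11.15
position: [0.6033, -0.1613, 0.1568]
orientation: [0.017, 1.566, -0.02]
wrist_force: [0.5, 2.7, 2.1]
finger_gap: 0.0002
t: 11.4
position: [0.6033, -0.1646, 0.1568]
orientation: [0.017, 1.566, -0.02]
wrist_force: [0.2, 3.1, 2.3]
finger_gap: 0.0002
side pad_face 0.58 [ 0.6068 -0.0061  0.034 ]
side trigger_front 0.42 [ 0.5973 -0.1801  0.15  ]
[ 0  0  0  0  0  8 14  0  0  0  2  8 16  4 13  0  0  0  0  0  0  0  0  0
  0  0  0  0  6 13  1]
top pad_face 0.76 [0.6038 0.0047 0.034 ]
top trigger_front 0.35 [ 0.6032 -0.178   0.15  ]
[ 0  1  1  1 10 19  9  0  0  0 10 20  8 20 10  0  0  0  0  0  0  0  0  0
  0  0  0  0 20  0  6]
```

```bash
python3 -m handwheel '[0,15,0,0,0,0,0,0,30,0,0,0,0,0,0,30,0,0,0,0,0,0,30,0,0,0,0,0]'
python3 -m handwheel '[0,-10,0,0,0,0,0,0,-20,0,0,0,0,0,0,-26,0,0,0,0,0,0,-30,0,0,0,0,0,0,-30,0,0,0,0,0]'
python3 - <<'E'
from h import *
for n in("side","top"):
    im,d=env.capture(n); P=cloud(n,d)
    j=P[(P[...,2]>.045)&(P[...,2]<.058)&(abs(P[...,0]-.605)<.012)]
    print(np.histogram(j[:,1],bins=np.arange(-.06,.1,.005))[0])
to(.6025,-.166,.155,-1.2)
E
```

```text
t: 12.03
position: [0.6032, -0.1333, 0.1566]
orientation: [0.015, 1.566, -0.019]
wrist_force: [0.4, 0.1, -0.2]
finger_gap: 0.0001
t: 12.45
position: [0.6033, -0.1646, 0.1568]
orientation: [0.016, 1.566, -0.02]
wrist_force: [0.6, 2.5, 1.7]
finger_gap: 0.0001
[ 0  1  0  0  0  0  8 11  2  0  0  1  6 13 13  5  0  0  0  0  0  0  0  0
  0  0  0  0  2 18  1]
[ 0  1  0  0  0  0 19  9  0  0  0 10 20 20 19  0  0  0  0  0  0  0  0  0
  0  0  0  0 17 10  6]
delta mm [-0.8 -2.  -1.6] deg [0.17 0.28 0.07] gap -0.1 F [0.72 1.69 0.93] t 12.55
```

```bash
python3 -m handwheel '[0,15,0,0,0,0,0,0,30,0,0,0,0,0,0,30,0,0,0,0,0,0,30,0,0,0,0,0]'
python3 -m handwheel '[0,-10,0,0,0,0,0,0,-16,0,0,0,0,0,0,-20,0,0,0,0,0,0,-20,0,0,0,0,0]'
python3 -m handwheel '[0,-3,0,0,0,0,0,0,-5,0,0,0,0,0,0,-5,0,0,0,0,0]'
python3 -m handwheel '[0,-3,0,0,0,0,0,0,-6,0,0,0,0,0,0,-6,0,0,0,0,0]'
```

```text
t: 12.88
position: [0.6031, -0.1326, 0.1565]
orientation: [0.013, 1.566, -0.018]
wrist_force: [-0.3, 0.3, -0.1]
finger_gap: 0.0001
t: 13.22
position: [0.6033, -0.1535, 0.1568]
orientation: [0.014, 1.566, -0.019]
wrist_force: [0.7, 2.4, 1.4]
finger_gap: -0.0002
t: 13.47
position: [0.6034, -0.1591, 0.1569]
orientation: [0.014, 1.565, -0.02]
wrist_force: [0.4, 3.3, 1.8]
finger_gap: -0.0
t: 13.72
position: [0.6033, -0.1652, 0.157]
orientation: [0.015, 1.565, -0.02]
wrist_force: [-0.3, 3.6, 3.3]
finger_gap: -0.0006
```

Run:
```python
from h import *
for n in("side","top"):
    im,d=env.capture(n); P=cloud(n,d); cv2.imwrite(f"pics/{n}5.png",cv2.resize(im[130:230,230:363],(800,600)))
    j=P[(P[...,2]>.045)&(P[...,2]<.058)&(abs(P[...,0]-.605)<.012)]
    print(np.histogram(j[:,1],bins=np.arange(-.06,.1,.005))[0])
print(env.get_state()["wrist_force"])
```

```text
[ 0  0  0  0  1  0  0  3 13  6  0  0  0  9  9 14  8  0  0  0  0  0  0  0
  0  0  0  0  0  2 10]
[ 1  0  0  0  1  0  0 18 17  0  0  0 10 19 20 18  0  0  0  0  0  0  0  0
  0  0  0  0  0 10 17]
[0.19962133 3.2136973  2.48426589]
```

View pics/side5.png

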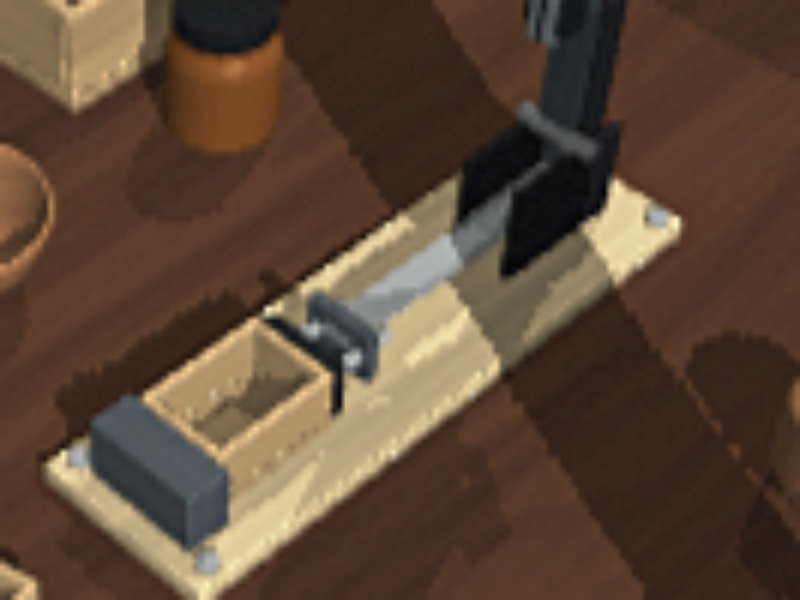

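The pad stands on the box at px (310,355), and the box is almost on the fixed jaw. The trigger force is still at baseline. I'll do the next squeeze slowly.

```bash
python3 -m handwheel '[0,15,0,0,0,0,0,0,30,0,0,0,0,0,0,30,0,0,0,0,0,0,30,0,0,0,0,0]'
python3 -m handwheel '[0,-10,0,0,0,0,0,0,-14,0,0,0,0,0,0,-16,0,0,0,0,0,0,-16,0,0,0,0,0]'
python3 -m handwheel '[0,-2,0,0,0,0,0,0,-4,0,0,0,0,0,0,-4,0,0,0,0,0]'
python3 -m handwheel '[0,-2,0,0,0,0,0,0,-3,0,0,0,0,0,0,-3,0,0,0,0,0]'
```

```text
t: 14.15
position: [0.6032, -0.1342, 0.1567]
orientation: [0.012, 1.566, -0.019]
wrist_force: [-0.1, -0.5, -0.3]
finger_gap: 0.0002
t: 14.48
position: [0.6034, -0.1508, 0.157]
orientation: [0.013, 1.565, -0.019]
wrist_force: [0.5, 3.4, 2.7]
finger_gap: -0.0002
t: 14.73
position: [0.6034, -0.1548, 0.1573]
orientation: [0.014, 1.565, -0.019]
wrist_force: [0.8, 4.1, 3.2]
finger_gap: 0.0002
t: 14.98
position: [0.6034, -0.1574, 0.1576]
orientation: [0.015, 1.565, -0.019]
wrist_force: [0.0, 5.0, 4.0]
finger_gap: -0.0001
```

```bash
python3 -m handwheel '[0,-2,0,0,0,0,0,0,-3,0,0,0,0,0,0,-3,0,0,0,0,0]'
python3 -m handwheel '[0,-2,0,0,0,0,0,0,-3,0,0,0,0,0,0,-3,0,0,0,0,0]'
```

```text
t: 15.23
position: [0.6034, -0.1599, 0.1579]
orientation: [0.016, 1.565, -0.018]
wrist_force: [-0.4, 6.0, 4.4]
finger_gap: 0.0001
t: 15.48
position: [0.6033, -0.1621, 0.1582]
orientation: [0.018, 1.565, -0.017]
wrist_force: [-0.8, 6.6, 3.8]
finger_gap: 0.0001
```

```bash
python3 -m handwheel '[0,-2,0,0,0,0,0,0,-3,0,0,0,0,0,0,-3,0,0,0,0,0]'
python3 -m handwheel '[0,-2,0,0,0,0,0,0,-3,0,0,0,0,0,0,-3,0,0,0,0,0]'
python3 - <<'E'
from h import *
for n in("side","top"):
    im,d=env.capture(n); P=cloud(n,d); cv2.imwrite(f"pics/{n}6.png",cv2.resize(im[130:230,230:363],(800,600)))
    j=P[(P[...,2]>.040)&(P[...,2]<.058)&(abs(P[...,0]-.605)<.012)]
    print(np.histogram(j[:,1],bins=np.arange(-.06,.1,.004))[0])
E
```

```text
t: 15.73
position: [0.6033, -0.1642, 0.1584]
orientation: [0.019, 1.565, -0.016]
wrist_force: [-0.8, 7.2, 4.8]
finger_gap: 0.0003
t: 15.98
position: [0.6033, -0.1654, 0.1585]
orientation: [0.023, 1.565, -0.013]
wrist_force: [-0.0, 9.1, 4.2]
finger_gap: -0.0001
[ 6  3  9  5  5  4  6  3  9  0  1  6 19  2  0  0  4  8  7  8 19  0  0  0
  0  0  0  0  0  0  0  0  0  0  0  0  0  3 10]
[15  8 12 12 10 12 12  8 13  6 11 17  9  0  0  3 10 20 17 14  0  0  0  0
  0  0  0  0  0  0  0  0  0  0  0  0  0 20 10]
```

```bash
python3 -m handwheel '[0,5,0,0,0,0,0,0,15,0,0,0,0,0,0,32,0,0,0,0,0,0,32,0,0,0,0,0,0,32,0,0,0,0,0]'
python3 - <<'E'
from h import *
im,d=env.capture("side");cv2.imwrite("pics/side7.png",cv2.resize(im[130:230,230:363],(800,600)))
to(.6025,-.1355,.1555,-1.2)
E
python3 -m handwheel '[0,-6,-1,0,0,0,0,0,-8,-1,0,0,0,0,0,-8,-1,0,0,0,0]'
python3 -m handwheel '[0,-2,0,0,0,0,0,0,-4,0,0,0,0,0,0,-4,0,0,0,0,0]'
python3 -m handwheel '[0,-2,0,0,0,0,0,0,-3,0,0,0,0,0,0,-3,0,0,0,0,0]'
python3 -m handwheel '[0,-1,0,0,0,0,0,0,-2,0,0,0,0,0,0,-2,0,0,0,0,0]'
```

```text
t: 16.5
position: [0.6032, -0.1333, 0.1583]
orientation: [0.02, 1.565, -0.013]
wrist_force: [0.8, 0.1, 0.7]
finger_gap: 0.0004
delta mm [-0.7 -1.7 -2.9] deg [-0.26  0.32  0.05] gap -0.1 F [ 0.03  0.11 -0.87] t 16.55
t: 16.8
position: [0.6033, -0.1429, 0.1573]
orientation: [0.022, 1.565, -0.015]
wrist_force: [1.2, 0.3, -0.3]
finger_gap: -0.0
t: 17.05
position: [0.6033, -0.1466, 0.1576]
orientation: [0.023, 1.565, -0.014]
wrist_force: [-0.1, 4.2, 3.1]
finger_gap: -0.0002
t: 17.3
position: [0.6032, -0.1484, 0.1581]
orientation: [0.026, 1.565, -0.012]
wrist_force: [-0.9, 7.4, 3.5]
finger_gap: -0.0006
t: 17.55
position: [0.6032, -0.1489, 0.1582]
orientation: [0.028, 1.565, -0.01]
wrist_force: [-1.5, 6.6, 2.6]
finger_gap: 0.0002
```

View pics/side7.png

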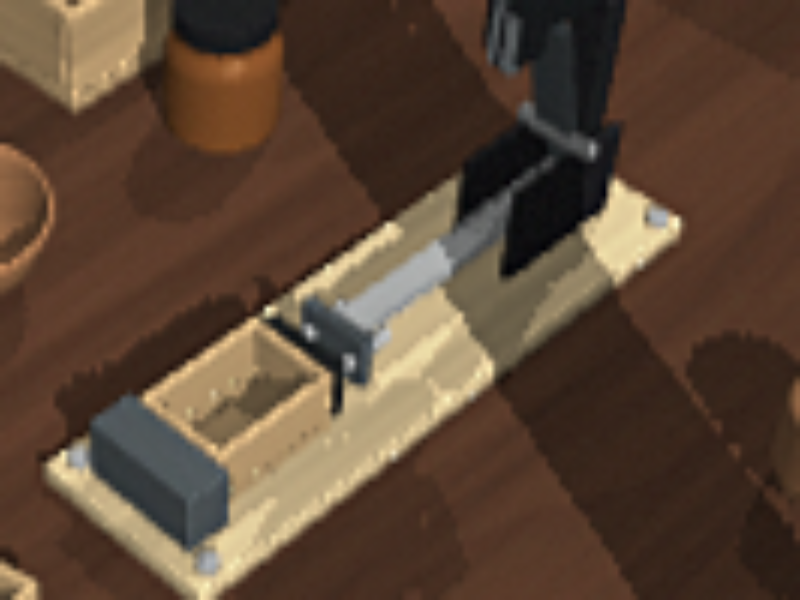

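```bash
python3 -m handwheel '[0,-2,0,0,0,0,0,0,-3,0,0,0,0,0,0,-3,0,0,0,0,0]'
python3 -m handwheel '[0,-2,0,0,0,0,0,0,-3,0,0,0,0,0,0,-3,0,0,0,0,0]'
python3 -m handwheel '[0,-2,0,0,0,0,0,0,-3,0,0,0,0,0,0,-3,0,0,0,0,0]'
```

```text
t: 17.8
position: [0.6032, -0.1501, 0.1586]
orientation: [0.031, 1.565, -0.008]
wrist_force: [0.2, 7.6, 3.3]
finger_gap: 0.0005
t: 18.05
position: [0.6031, -0.1512, 0.1588]
orientation: [0.034, 1.565, -0.006]
wrist_force: [-0.2, 8.0, 3.9]
finger_gap: 0.0
t: 18.3
position: [0.6031, -0.1521, 0.1591]
orientation: [0.037, 1.565, -0.003]
wrist_force: [0.0, 9.4, 3.4]
finger_gap: 0.0003
```

```bash
python3 -m handwheel '[0,-2,0,0,0,0,0,0,-3,0,0,0,0,0,0,-3,0,0,0,0,0]'
python3 -m handwheel '[0,-2,0,0,0,0,0,0,-3,0,0,0,0,0,0,-3,0,0,0,0,0]'
python3 -c "
from plant import env
import numpy as np
F=[]
for _ in range(4): env.capture('top'); F.append(env.get_state()['wrist_force'])
print(np.mean(F,0))"
```

```text
t: 18.55
position: [0.6031, -0.1532, 0.1594]
orientation: [0.04, 1.566, -0.0]
wrist_force: [0.7, 8.5, 3.2]
finger_gap: 0.0001
t: 18.8
position: [0.6031, -0.1541, 0.1596]
orientation: [0.044, 1.566, 0.003]
wrist_force: [0.5, 8.4, 3.0]
finger_gap: -0.0001
[-0.25877888  8.16208655  3.091448  ]
```

```bash
python3 -m handwheel '[0,-2,0,0,0,0,0,0,-4,0,0,0,0,0,0,-4,0,0,0,0,0]'
python3 -m handwheel '[0,-2,0,0,0,0,0,0,-4,0,0,0,0,0,0,-4,0,0,0,0,0]'
python3 -c "
from plant import env
import numpy as np
F=[]
for _ in range(5): env.capture('top'); F.append(env.get_state()['wrist_force'])
print(np.mean(F,0))"
```

```text
t: 19.25
position: [0.6031, -0.1558, 0.16]
orientation: [0.047, 1.566, 0.006]
wrist_force: [-0.9, 9.0, 3.2]
finger_gap: 0.0002
t: 19.5
position: [0.603, -0.1576, 0.1602]
orientation: [0.051, 1.566, 0.009]
wrist_force: [-1.1, 9.3, 3.3]
finger_gap: -0.0006
[-0.63114518  9.20785436  3.81588196]
```

```bash
python3 -m handwheel '[0,-2,0,0,0,0,0,0,-4,0,0,0,0,0,0,-4,0,0,0,0,0]'
python3 - <<'E'
from h import *
F=[]
for _ in range(5): env.capture('top'); F.append(env.get_state()['wrist_force'])
print(np.mean(F,0))
for n in("side","top"):
    d0=np.load(n+"0.npy"); im,d=env.capture(n)
    for D in(d0,d):
        P=cloud(n,D); j=P[(P[...,2]>.035)&(P[...,2]<.058)&(abs(P[...,0]-.605)<.03)&(P[...,1]<.02)&(P[...,1]>-.06)]
        print(n,np.histogram(j[:,1],bins=np.arange(-.06,.022,.002))[0])
E
```

```text
t: 20.0
position: [0.603, -0.1591, 0.1605]
orientation: [0.055, 1.566, 0.012]
wrist_force: [-0.4, 10.2, 3.9]
finger_gap: 0.0001
[-0.32858312  9.19080589  3.18591359]
side [ 2  6  5  2  4  0  0  0  0 11  2 22 27  7  4  2  3  0  0  0  0  0  2  9
  8  8 27 29 11  0  0  0  0  0  0  0  0  0  0  0]
side [ 2  3  2  5  2  3  4  6  2  4  3  3  5  3  4  6  5  7  3  4  0  0  1  2
  9 13 22 21  1  0  0  0  0  9  6 11 12  9  4 27]
top [ 9 11 12  7  9 13 11  0 17 18 12 24  4  6  5  3  4  6  4  3  1  8 15 18
 21 21 20  0  0  0  0  0  0  0  0  0  0  0  0  0]
top [ 8  8  8  5  3  8  8  8  3  4  9 13 12  9  9  8 13 12 13  6  7 13  3 16
 18 20 16  5  5  6  0  9  9 12 20 21 22 18 11 32]
```

```bash
python3 -m handwheel '[0,5,0,0,0,0,0,0,15,0,0,0,0,0,0,35,0,0,0,0,0,0,60,0,0,0,0,0,0,60,0,0,0,0,0]'
python3 -m handwheel '[0,5,20,0,0,0,0,0,10,60,0,0,0,0,0,10,90,0,0,0,0,-40,10,100,0,0,0,0,-80,10,100,0,0,0,0]'
python3 -m handwheel '[-40,0,0,0,0,0,0,-80,0,0,0,0,0,0,-120,0,0,0,0,0,0,-160,0,0,0,0,0,0,-160,0,0,0,0,0,0]'
python3 - <<'E'
from h import *
for n in("side","top"):
    d0=np.load(n+"0.npy"); im,d=env.capture(n); cv2.imwrite(f"pics/{n}8.png",cv2.resize(im[130:230,230:363],(800,600)) if n=="side" else cv2.resize(im,(800,600)))
    for D in(d0,d):
        P=cloud(n,D); j=P[(P[...,2]>.044)&(P[...,2]<.058)&(abs(P[...,0]-.605)<.02)&(P[...,1]<.03)&(P[...,1]>-.06)]
        print(n,np.histogram(j[:,1],bins=np.arange(-.06,.032,.002))[0])
P=cloud("top",d); q=P[(P[...,2]>.047)&(P[...,2]<.058)&(P[...,1]>.015)&(P[...,1]<.135)&(abs(P[...,0]-.607)<.045)]
print(cv2.minAreaRect((q[q[:,1]<.085][:,:2]*1000).astype(np.float32)))
print(env.landmark_of("top","trigger_front")[:1])
E
```

```text
t: 20.77
position: [0.6027, -0.096, 0.1604]
orientation: [0.053, 1.567, 0.015]
wrist_force: [-1.1, 0.2, -0.4]
finger_gap: -0.0001
t: 21.18
position: [0.5248, -0.0871, 0.2634]
orientation: [0.049, 1.56, 0.013]
wrist_force: [0.1, -0.6, -0.1]
finger_gap: -0.0001
t: 21.6
position: [0.3576, -0.0868, 0.2629]
orientation: [0.049, 1.565, 0.012]
wrist_force: [-0.4, 0.4, 0.1]
finger_gap: -0.0003
side [ 0  0  1  0  0  0  0  0  0  9  1 14 12  2  0  0  0  0  0  0  0  0  2  5
  5  7 17  7  5  0  0  0  0  0  0  0  0  0  0  0  0  0  0  0  0]
side [ 0  0  0  1  0  0  0  0  0  0  0  0  0  0  0  0  0  0  0  1  0  0  1  6
  7 13  8  0  0  0  0  0  3  3  7  9  3  8  7  7 18  3  0  1  0]
top [ 0  0  0  1  0  0  0  0 16 17 11  7  0  0  0  0  0  0  0  0  0  6 11 15
 16 16 15  0  0  0  0  0  0  0  0  0  0  0  0  0  0  0  0  0  0]
top [ 0  1  0  0  0  2  0  0  0  1  0  1  2  0  2  0  0  1  0  0  0  9  9 15
 15 15  0  0  0  0  0  5  8  8 16 16 16 15  1 17  0  0  0  0  0]
((609.4277954101562, 49.718807220458984), (54.89204406738281, 68.66507720947266), 0.2509934902191162)
[]
```

View pics/side8.png

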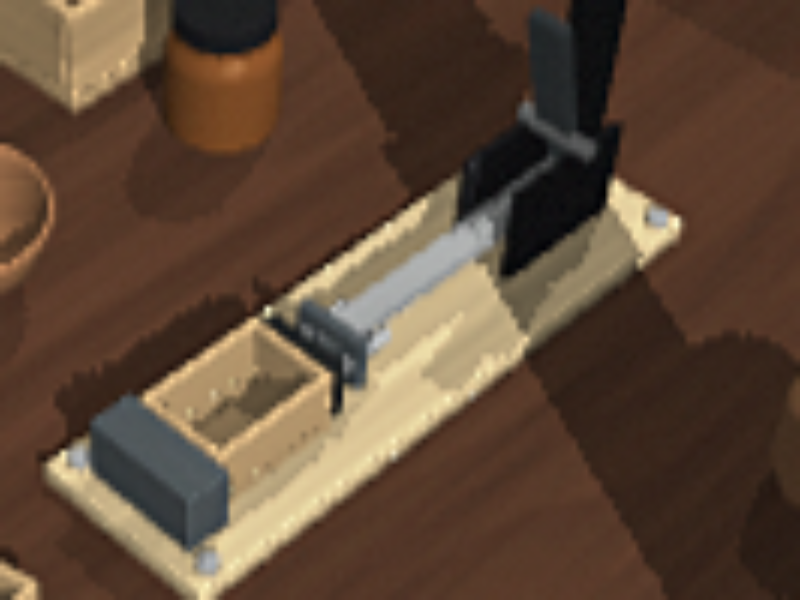

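View pics/top8.png

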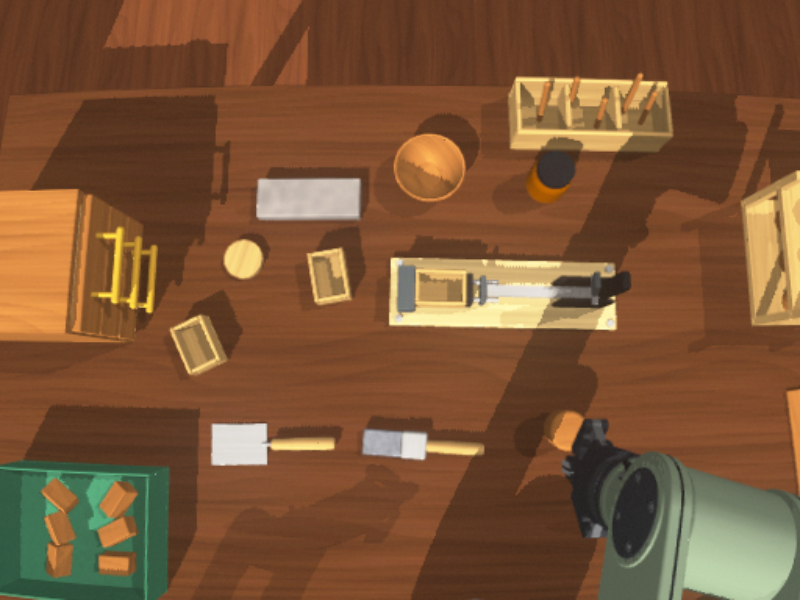

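Run:
```python
from h import *
im,d=env.capture("top"); P=cloud("top",d); g=im.astype(float).mean(2)
for r in range(180,192,2):
    print(r,"x",round(P[r,280,0],3)); 
    for a,b in((262,272),(296,312)): print("  ",a,g[r,a:b].round().astype(int),(P[r,a:b,2]*1000).round().astype(int))
for c in(264,266,268,300,304,308): print(c,at_z("top",c,185,.052)[1].round(4))
g0=cv2.imread("raw_top0.png").astype(float).mean(2)
print("then"); 
for r in range(180,192,4): print(r,g0[r,298:322].astype(int),g[r,298:322].astype(int))
```

```text
180 x 0.622
   262 [118 118 122 103 184 197 160 138 136 118] [52 55 50 49 50 51 19 18 18 17]
   296 [184 200 135  73  67  71  96 145 184 207 212 124 117 123 118 152] [52 52 53 54 51 52 49 36 35 36 35 47 54 50 52 38]
182 x 0.616
   262 [118 120 124 115 187 195 161 142 141 143] [ 52  50  51  50  49  52  15  15  18 971]
   296 [188 200 132  72  69  71  86 127 136 156 136 101 119 122 116 145] [ 50  51  48  54  51  52  10  11  14  15 971  48  53  50  52  40]
184 x 0.612
   262 [120 119 124 117 186 194 158 140 137 138] [52 52 53 50 52 50 18 18 17 16]
   296 [189 201 132  73  68  68  88 128 137 138 105  90 118 123 119 149] [50 51 49 54 51 51 11 13 12  9 28 46 51 46 51 40]
186 x 0.607
   262 [121 120 124 117 187 193 157 137 142 140] [53 51 52 50 52 50 18 18 17 17]
   296 [191 201 129  74  70  71  88 131 140 199 132  93 120 123 121 147] [54 51 52 50 49 52 12  9 13 10 29 47 52 50 53 39]
188 x 0.602
   262 [119 121 123 119 188 187 151 137 138 135] [53 53 49 50 55 48 18 21 19 17]
   296 [189 202 131  72  70  71  87 128 195 211 125  89 120 122 121 145] [53 53 50 51 52 51 11 11 14  9 31 46 52 51 5
[... 200 characters left out ...]
36 37 49 51 50 53 39]
264 0.0961
266 0.0912
268 0.0864
300 0.0086
304 -0.0012
308 -0.0109
then
180 [210 205 202 200 201 201 201 126  67  69  71  73  82 146 156 217 223 201
 193 191 124 118 120 121] [135  73  67  71  95 145 184 207 211 123 117 123 117 152 160 190 167 219
 225 225 170 172 173 174]
184 [210 210 209 209 210 209 209 134  69  70  69  71  79 128 136 137 136 136
 136  94  85 115 124 119] [132  73  68  68  87 128 136 137 105  90 117 123 119 149 214 223 221 222
 221 221 222 222 220 222]
188 [208 208 208 208 208 209 209 122  64  72  72  71  80 128 194 208 209 210
 210 111  83 119 123 119] [130  71  70  71  86 127 194 210 125  89 119 121 120 144 209 218 218 219
 219 220 218 218 219 220]
```

```bash
python3 -c "
from plant import env
s=env.get_state(); print(s['t'],s['wrist_force'],env.close_job())"
```

```text
the job is handed in; nothing more can be done
21.8 [-0.02471284  0.07601226  0.76787417] None
```

The box is clamped on the board and the job is handed in, at about 22 s of the 72 s allowed. I took the look-alike nearest the base, set it down between the jaws under force feedback and let go. Five squeezes of the trigger with closed fingers followed, the last two slow and watching the wrist force; then I released the trigger and moved the arm clear.

- **Box position:** in the last pictures it stands square against the fixed jaw, about 2 mm off centre.
- **Trigger and arm:** the trigger is back at rest by eye in the side picture; the trigger detector found nothing in the top one. Nothing touches the robot; the wrist force reads about 0.8 N.
- **Other things on the bench:** they look unmoved.
- **Grip force:** my estimates disagree somewhat. The trigger pull of about 9 to 10 N suggests about 12 to 17 N left after release. The spring compression in the top picture, about 9.6 mm, suggests about 19 N. Both are inside 10 to 23 N.
- **Peak force:** if the higher figure is right, the peak during the last squeeze could have come close to 23 N. I had no direct reading of the jaw force, so I can't rule that out.

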